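# Stand the recipe tablet up on its kickstand

## Robot

A 7-joint arm with a two-finger parallel gripper is mounted at the origin on a cart in front of the work surface, level with it; the furniture and walls round the work are solid. World frame = base frame: x ahead of the robot, y to its left, z up, the work surface at z = 0. Lengths are in m, angles in rad, forces in N, time in s.
With the tool pointing down it reaches from about 0.375 to 0.925 m from the base axis. Payload 3.1 kg.
Tool frame: the origin (TCP) lies midway between the tips of the shut fingers; the grasp point (between the pads) lies 19 mm behind it (robot.grip_depth is the z of the grasp point in the tool frame, in m); z points along the fingers, x is the direction in which the jaws open and shut, and the axes are right-handed (so a half turn about z gives the same grasp; the last joint's range is limited). The gripper opens to 85 mm and grips with 20 to 120 N. Pads are 22 mm wide; open, the fingers measure 114 mm over their backs; the gripper's body (76 mm by 85 mm) begins 54 mm behind the grasp point. The pads swing forward as they close: fully open they stand 13 mm farther back than shut.
Start: joints at [1.043, 0.383, 0.044, 1.598, -0.018, 1.161, -0.05], TCP at [0.271, -0.591, 0.231] pointing down, gripper open.
Joint ranges: [-2.61, 2.61], [-0.41, 2.15], [-1.48, 1.57], [0, 2.5], [-1.57, 4.71], [0.05, 1.97], [-2.85, 2.85]. Speed limits (rad/s): [2.79, 2.79, 3.14, 3.14, 3.14, 3.14, 3.14].

## Interface

Orientations are given as a unit quaternion [x, y, z, w].
In Python, from station import robot, move_gripper, kin, eyes, sign_off gives the robot as it stands. Calls block until the motion is done:
- robot.move_pose(position, orientation): joint-space move of the TCP to a pose.
- robot.line_to(position, attitude=None, max_speed=0.15, threshold=None): straight line of the TCP; attitude=None keeps the orientation; max_speed is the mean speed in m/s. With threshold (N) it stops when the force on the tool has changed by that much, and returns True; else False.
- robot.move_joints(angles): joint-space move.
- move_gripper(opening, grasp_force=None): finger opening in m; grasp_force is the grip in N (None keeps the last); returns when the fingers have stopped.
- robot.hold(seconds).
- kin.inverse_kinematics(position, orientation): joint angles nearest the present ones, or None.
- eyes.read_camera(name): name is "scene" or "top"; returns a dict with "img" (384x512x3 uint8, red, green, blue), "range_z" (384x512 float32, m along the optical axis (not along the pixel's ray), 0 where there is no reading), "fov_y" (degrees; the focal length in pixels is half the picture's height over the tangent of half this angle, whatever the lens; pixels are square), "cx", "cy" (the principal point, pixels), "dist_coeffs" ([k1, k2, p1, p2, k3] as OpenCV has them; the pictures are not rectified), "origin" and "orientation" of the camera in the world. Camera axes: x right, y down, z forward; pixel columns grow to the right and rows downward; lengths in m; the calibration is good to about 2 mm. A picture is of the moment at which its call begins.
A pose or a line that the arm cannot do raises robot.MotionError and nothing moves.
- sign_off(): hands the job in, once; it reports no verdict.
Readings, each from a call of its own:
- robot.current_time_s(): time.
- robot.current_q(): joint angles.
- robot.current_dq(): joint speeds.
- robot.current_tau(): joint torques, N m.
- robot.current_tcp_pos(): TCP position.
- robot.current_tool_rot(): TCP orientation.
- robot.current_force(): force on the tool from outside, world axes, zero at the start.
- robot.current_torque(): the same for the moment, N m.
- robot.current_gripper_width(): finger opening in m.
Only numpy, scipy, OpenCV 4.12 (cv2) and the standard library are available. Lean on these libraries where they do the work, as an engineer would, in place of code of your own. Each camera call takes 0.05 s, during which the arm holds its last target.

## Task

Get the recipe tablet ready for cooking: swing the kickstand on its back fully open by its orange tab, then lift the tablet out of the wooden rack and stand it up on the green mat, leaning back on its kickstand with the screen facing the front, the whole footprint on the mat and roughly square to it. Set it down gently, and leave the salt shaker, the egg timer and the spice jar where they are.

Things in the scene. Friction and masses are not known exactly. Their poses are not given: they have to be found in the camera images.
- tablet: small tablet in a blue rubber case, 12 thick (x) x 130 wide (y) x 150 high (z) mm, 0.3 to 0.45 kg. Origin: centre of its lower edge. Own z points up along the panel, own x out of the back (the dark screen faces -x), own y along the width towards the orange tab. Starts upright in the rack, lower edge 10 mm above the worktop, screen to the robot.
- kickstand (a joint): hinge of the kickstand on the tablet's back: 0 = folded along the back, 0.6 rad = fully open, at its stop; the foot swings away from the back. Friction (about 0.04 N m) holds it where it is left. Fully open, with lower edge and foot on a level surface, the tablet leans back about 0.33 rad from upright and the foot is about 85 mm behind the lower edge.
- stand_hinge (a point): middle of the kickstand's hinge line, in the tablet's frame at x +11, y 0, z +130 mm (5 mm behind the back); the line runs along the tablet's y. The kickstand is a grey U: two arms 12 mm wide, centred 32 mm left and right of the middle, joined at the lower end by the foot bar.
- stand_tab (a point): centre of the kickstand's orange finger tab: a plate 36 wide (along the width) x 30 high x 6 mm thick, 35 mm from the hinge line, 55 mm below the top edge when folded. It sticks out 2 to 38 mm past the tablet's +y side edge, so a fingertip beside the panel, on the tab's screen side, can push it towards the back to open the stand.
- stand_foot (a point): middle of the underside of the kickstand's rubber foot bar (80 mm long, 8 mm thick), 125 mm from the hinge line.
- tablet_top (a point): middle of the tablet's top edge, 150 mm above its origin along its z. The tablet can be taken here from above, across its 12 mm thickness: between the kickstand's arms 52 mm of the width is free on the back.
- rack: wooden storage rack fixed to the worktop, foot 70 (x) x 146 (y) x 10 mm with four cheeks up to 50 mm above the worktop that hold the tablet's two lower corners in a slot 16 mm wide along y; open in the middle and at the top. Origin: centre of its underside; -x is its front, towards the robot.
- mat: thin pale green non-slip mat fixed to the worktop, 150 (x) x 200 (y) x 3 mm. Origin: centre of its underside, 3 mm below its top; its -x edge is the front, towards the robot.
- salt_shaker: glass salt shaker with grey top, 44 mm across, 90 mm high; origin at the centre of its underside. Leave alone.
- egg_timer: red and white wind-up kitchen timer, 61 mm across, 52 mm high; origin at the centre of its underside. Leave alone.
- pepper_jar: glass spice jar with a red cap, 45 mm across, 106 mm high; origin at the centre of its underside. Leave alone.

How it is judged:
On the way:
1. the kickstand is swung open (value of joint kickstand above 0.5 rad), for 0.2 s.
At the end, for the whole second after the job is handed in: tablet at rest on the mat, screen to its front, kickstand over 0.5 rad open, leaning back 0.2 to 0.45 rad, lower edge and foot both down within the mat's front and back edges (2 mm over allowed), panel middle within 45 mm of the mat's sideways, square within 0.35 rad (value of joint kickstand above 0.5 rad and angle between tablet's own z axis and vertical between 0.2 and 0.45 rad and x of tablet in the frame of mat between -0.077 and 0.01 m and x of stand_foot in the frame of mat between -0.01 and 0.077 m and x of stand_foot in the frame of tablet above 0.05 m and y of tablet in the frame of mat between -0.045 and 0.045 m and z of each of tablet, stand_foot in the frame of mat below 0.01 m and angle between the y axis of tablet and the y axis of mat, either way round below 0.35 rad and linear speed of tablet below 0.02 m/s and angular speed of tablet below 0.1 rad/s); the robot touches nothing.
It fails at once if the tablet is dropped: let go away from the rack with its lower edge over 15 mm above the mat's top (horizontal distance between tablet and rack above 0.05 m and z of tablet in the frame of mat above 0.02 m and contact force between the fingers and tablet below 0.1 N).
It fails at once if the salt shaker is moved over 30 mm or tipped (distance of salt_shaker from where it was at the start of the episode above 0.03 m or angle between salt_shaker's own z axis and vertical above 0.5 rad).
It fails at once if the egg timer is moved over 30 mm or tipped (distance of egg_timer from where it was at the start of the episode above 0.03 m or angle between egg_timer's own z axis and vertical above 0.5 rad).
It fails at once if the spice jar is moved over 30 mm or tipped (distance of pepper_jar from where it was at the start of the episode above 0.03 m or angle between pepper_jar's own z axis and vertical above 0.5 rad).
It also fails if it takes over 42 s, if anything falls off the work surface, if the arm or the gripper's body presses on something with over 40 N, if the wrist force passes 120 N, or if a joint passes its speed limit or range.

## Working session

There is one attempt and no reset: what is moved stays moved. The work goes in short steps, each a Python script; the robot and the scene stay as the last script left them, time stands still between calls to the robot, and variables do not carry over. Pictures are saved under pics/ and viewed, and the job is handed in when it is done.

```bash
ls; mkdir -p pics; python3 - <<'E'
from station import robot, eyes
import cv2,numpy as np
for n in("scene","top"):
    d=eyes.read_camera(n); cv2.imwrite(f"pics/{n}0.png",d["img"][:,:,::-1]); np.savez(f"{n}0.npz",**{k:np.array(v) for k,v in d.items()})
    print(n,d["fov_y"],d["cx"],d["cy"],d["dist_coeffs"],d["origin"],d["orientation"],(d["range_z"]>0).mean())
print(robot.current_time_s(),robot.current_tcp_pos(),robot.current_tool_rot(),robot.grip_depth)
E
```

```text
pics
scene 50.31110790463786 261.7876696094643 192.98681787207917 [0.0177113 0.        0.        0.        0.       ] [0.07670054 0.42686575 0.91863759] [-0.26724657  0.88792256 -0.35520407  0.11833375] 0.9953511555989584
top 46.32176642588034 254.65857309445116 189.80321968945492 [-0.10882989  0.          0.          0.          0.        ] [ 0.29946251 -0.19472175  1.19663497] [ 0.70669609 -0.70064241  0.0668676  -0.07217741] 0.9950205485026041
0.1 [ 0.27048962 -0.59011031  0.23001521] [ 8.41656154e-01 -5.40012512e-01 -1.03499172e-03 -5.78256059e-04] -0.0187
```

View pics/scene0.png

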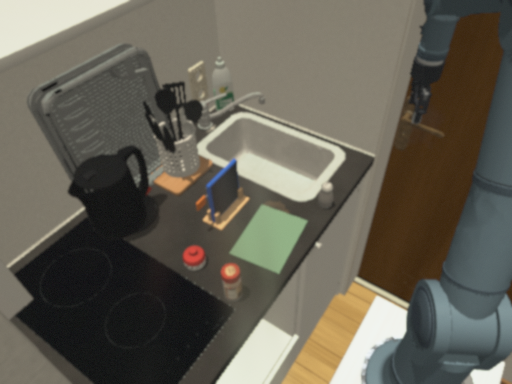

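View pics/top0.png

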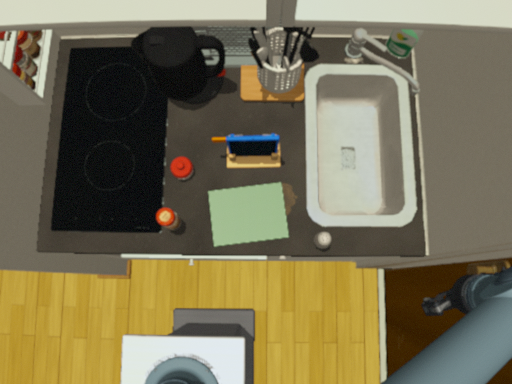

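The scene view shows the tablet in the rack near (222,190), its orange tab near (200,203) and the mat near (270,238). The top view shows the rack at (253,150), the tab at (218,139), the mat at (248,214), the timer at (181,167), the jar at (167,218) and the shaker at (322,240). Next I'll measure them.

```bash
cat > vis.py <<'E'
import numpy as np,cv2
from scipy.spatial.transform import Rotation as R
def rays(d):
    h,w=d["img"].shape[:2]; f=h/2/np.tan(np.radians(float(d["fov_y"]))/2)
    K=np.array([[f,0,float(d["cx"])],[0,f,float(d["cy"])],[0,0,1]])
    u,v=np.meshgrid(np.arange(w),np.arange(h))
    p=np.stack([u,v],-1).reshape(-1,1,2).astype(np.float64)
    n=cv2.undistortPoints(p,K,np.asarray(d["dist_coeffs"],float)).reshape(h,w,2)
    r=np.dstack([n,np.ones((h,w))])
    return r@R.from_quat(d["orientation"]).as_matrix().T
def cloud(d): return np.asarray(d["origin"])+rays(d)*d["range_z"][...,None]
def onplane(d,px,z):
    r=rays(d); o=np.asarray(d["origin"]); out=[]
    for u,v in px:
        q=cv2.remap(r.astype(np.float32),np.float32([[u]]),np.float32([[v]]),cv2.INTER_LINEAR)[0,0]
        out.append(o+q*(z-o[2])/q[2])
    return np.array(out)
def hsv(d): return cv2.cvtColor(d["img"],cv2.COLOR_RGB2HSV)
def project(d,P):
    h,w=d["img"].shape[:2]; f=h/2/np.tan(np.radians(float(d["fov_y"]))/2)
    K=np.array([[f,0,float(d["cx"])],[0,f,float(d["cy"])],[0,0,1]])
    Rm=R.from_quat(d["orientation"]).as_matrix().T
    return cv2.projectPoints(np.float64(P).reshape(-1,1,3),cv2.Rodrigues(Rm)[0],-Rm@np.asarray(d["origin"]),K,np.asarray(d["dist_coeffs"],float))[0].reshape(-1,2)
E
python3 - <<'E'
from vis import *
np.set_printoptions(precision=4,suppress=True)
for n in("top","scene"):
    d=dict(np.load(n+"0.npz")); C=cloud(d); H=hsv(d); 
    dark=(np.abs(C[...,2])<.03)&(C[...,0]>.35)&(C[...,0]<.8)&(abs(C[...,1])<.1)
    print(n,"z counter median",np.median(C[dark][:,2]))
    ws=(C[...,0]>.3)&(C[...,0]<1.0)&(C[...,1]>-.5)&(C[...,1]<.5)
    # mat
    m=((H[...,0]>40)&(H[...,0]<85)&(H[...,1]>40)&ws&(C[...,2]<.03)).astype(np.uint8)
    cs=max(cv2.findContours(m,0,2)[0],key=cv2.contourArea)
    P=onplane(d,cs[:,0].astype(float),.003)
    r=cv2.minAreaRect((P[:,:2]*1000).astype(np.float32)); print("mat",r, "z",np.median(C[m>0][:,2]))
    b=((H[...,0]>100)&(H[...,0]<125)&(H[...,1]>130)&ws&(C[...,2]>.02)&(C[...,2]<.2)).astype(np.uint8)
    p=C[b>0];print("blue",len(p),p.min(0),p.max(0)); t=p[p[:,2]>.148]; 
    if len(t)>8: print("top edge",len(t),t.mean(0),t.min(0),t.max(0), cv2.minAreaRect((t[:,:2]*1000).astype(np.float32)))
    o=((H[...,0]>4)&(H[...,0]<16)&(H[...,1]>170)&(H[...,2]>120)&ws)
    o&=(C[...,2]>.06)&(C[...,2]<.16)&(abs(C[...,0]-.65)<.1)&(abs(C[...,1])<.2)
    p=C[o];print("orange",len(p), np.argwhere(o).mean(0)); 
    if len(p):print(p.min(0),p.max(0),np.median(p,0))
    wd=(H[...,0]>8)&(H[...,0]<24)&(H[...,1]>70)&(H[...,2]>120)&ws&(C[...,2]<.06)&(abs(C[...,1])<.15)&(C[...,0]<.75)
    p=C[wd];print("wood",len(p),p.min(0),p.max(0))
    if len(p):print(cv2.minAreaRect((p[:,:2]*1000).astype(np.float32)))
    for nm,px in (("timer",(181,167)),("jar",(167,218)),("shaker",(322,240)),("stain",(289,195))) if n=="top" else ():
        q=C[px[1]-3:px[1]+4,px[0]-3:px[0]+4].reshape(-1,3);print(nm,np.median(q,0))
    big=cv2.resize(d["img"][100:260,150:350] if n=="top" else d["img"][140:300,160:360],None,fx=4,fy=4,interpolation=cv2.INTER_CUBIC)
    cv2.imwrite(f"pics/{n}0z.png",cv2.resize(big,(750,600))[:,:,::-1])
E
```

```text
top z counter median 0.0012684158107125754
mat ((472.57745361328125, -166.04934692382812), (155.29627990722656, 204.29556274414062), 7.583520889282227) z 0.00435298956690322
blue 503 [ 0.6271 -0.2416  0.0301] [0.8506 0.063  0.1884]
top edge 309 [ 0.6366 -0.1769  0.1579] [ 0.6275 -0.2414  0.1481] [0.8282 0.0184 0.1884] ((703.8887329101562, -102.27336120605469), (301.90911865234375, 91.70303344726562), 48.455535888671875)
orange 3 [139.3333 212.6667]
[ 0.6447 -0.0803  0.0989] [ 0.6481 -0.076   0.1219] [ 0.6449 -0.0773  0.1078]
wood 1391 [ 0.3    -0.15   -0.9357] [0.6843 0.1498 0.0585]
((492.1883239746094, 0.1628570556640625), (383.95648193359375, 299.6778259277344), 0.08853213489055634)
timer [0.5881 0.0103 0.0469]
jar [0.4441 0.0297 0.1072]
shaker [ 0.3955 -0.3529  0.0869]
stain [ 0.5246 -0.2778  0.0009]
scene z counter median -0.00015598813272632572
mat ((472.8994140625, -167.04205322265625), (156.1262969970703, 208.69187927246094), 7.656620979309082) z 0.0032524260884347345
blue 117 [ 0.6295 -0.235   0.1507] [ 0.64   -0.1138  0.1641]
top edge 117 [ 0.6338 -0.1715  0.1592] [ 0.6295 -0.235   0.1507] [ 0.64   -0.1138  0.1641] ((635.2003784179688, -174.4366455078125), (10.393628120422363, 121.2144546508789), 0.5153361558914185)
orange 32 [201.8125 199.9375]
[ 0.6431 -0.1049  0.102 ] [ 0.6482 -0.0772  0.1204] [ 0.6454 -0.0908  0.1142]
wood 290 [ 0.3576 -0.15   -0.9249] [0.679  0.0427 0.0575]
((529.845703125, -125.83590698242188), (296.96356201171875, 195.1750030517578), 38.21249008178711)
```

View zooms.

View pics/top0z.png

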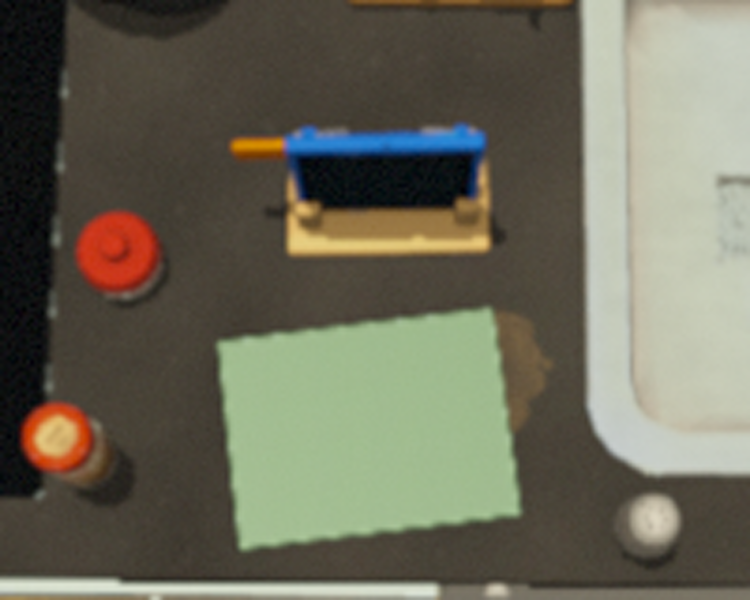

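View pics/scene0z.png

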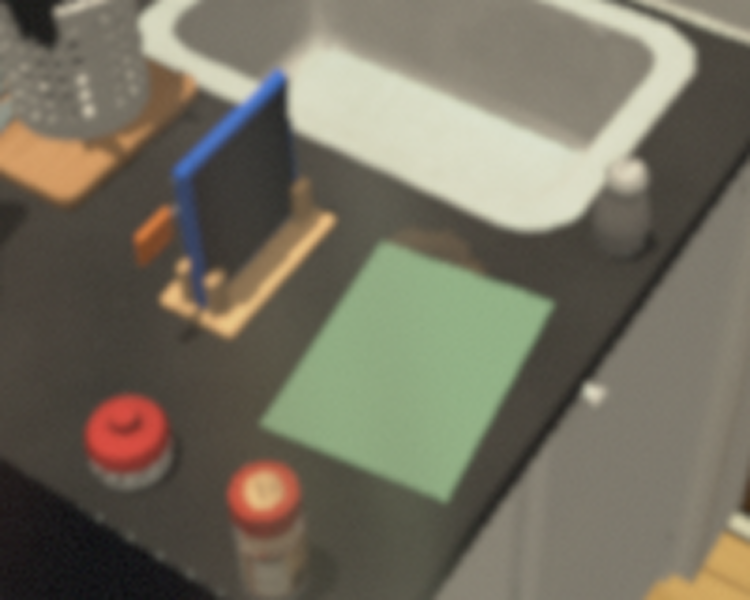

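```bash
python3 - <<'E'
from vis import *
np.set_printoptions(precision=4,suppress=True)
for n in("top","scene"):
    d=dict(np.load(n+"0.npz")); C=cloud(d); H=hsv(d)
    b=((H[...,0]>100)&(H[...,0]<125)&(H[...,1]>130)&(abs(C[...,0]-.635)<.03)&(C[...,1]<-.1)&(C[...,1]>-.26)&(C[...,2]>.152)&(C[...,2]<.17))
    p=C[b]; print(n,len(p)); pp=p[:,:2]
    rect=cv2.minAreaRect((pp*1000).astype(np.float32)); print(rect)
    A=np.polyfit(pp[:,1],pp[:,0],1); print("slope",A, "z",np.median(p[:,2]))
    # per-y x-range
    for y in np.arange(-.235,-.105,.02):
        s=pp[abs(pp[:,1]-y)<.01]; 
        if len(s): print(round(y,3),len(s),s[:,0].min(),s[:,0].max())
    w=(abs(C[...,0]-.635)<.06)&(C[...,1]<-.08)&(C[...,1]>-.27)&(C[...,2]>.007)&(C[...,2]<.06)&(H[...,0]>8)&(H[...,0]<24)
    p=C[w]; print("rack",p.min(0),p.max(0),cv2.minAreaRect((p[:,:2]*1000).astype(np.float32)))
    q=p[p[:,2]>.04]; print("cheeks",len(q),q.min(0),q.max(0))
    o=((H[...,0]>2)&(H[...,0]<18)&(H[...,1]>150)&(abs(C[...,0]-.645)<.03)&(C[...,1]<-.06)&(C[...,1]>-.13)&(C[...,2]>.06))
    p=C[o]; print("tab",len(p),p.min(0),p.max(0),np.median(p,0))
E
```

```text
top 269
((635.7766723632812, -179.44326782226562), (14.156146049499512, 123.81187438964844), 1.329540491104126)
slope [-0.0291  0.6296] z 0.1590932161834493
-0.235 34 0.6308997329911086 0.6425534728511388
-0.215 40 0.6296246555104925 0.6420793184894689
-0.195 51 0.6304195738284353 0.6426555127582088
-0.175 46 0.6289141942223715 0.6429399459114766
-0.155 41 0.6285856451373051 0.6418450700398763
-0.135 43 0.6274891072482265 0.6387868776119171
-0.115 14 0.6279036558697633 0.6401356203425684
rack [ 0.5922 -0.2532  0.0071] [ 0.6883 -0.0954  0.0585] ((636.1383056640625, -172.05307006835938), (165.04421997070312, 84.73991394042969), 82.94962310791016)
cheeks 61 [ 0.6168 -0.2435  0.0415] [ 0.6315 -0.1137  0.0585]
tab 30 [ 0.6432 -0.1085  0.0952] [ 0.65   -0.076   0.1227] [ 0.6449 -0.0911  0.1065]
scene 116
((635.2003784179688, -174.4366455078125), (10.393628120422363, 121.2144546508789), 0.5153361558914185)
slope [-0.0083  0.6324] z 0.15977745088714435
-0.235 10 0.6319192812221004 0.6374238250053011
-0.215 16 0.6309127780888597 0.6372686360598248
-0.195 17 0.6308744339013655 0.6373790072597992
-0.175 19 0.6307371241739044 0.6389588744150414
-0.155 18 0.6298397675499052 0.6383011043158998
-0.135 21 0.6307534121656607 0.6400371258714364
-0.115 15 0.6295231787317079 0.6373185095179266
rack [ 0.6002 -0.2529  0.0071] [ 0.6703 -0.106   0.0597] ((636.2586669921875, -179.4237823486328), (69.75479125976562, 145.99449157714844), 0.9532448649406433)
cheeks 159 [ 0.6166 -0.2443  0.0401] [ 0.6532 -0.1134  0.0597]
tab 78 [ 0.6431 -0.1086  0.0914] [ 0.6516 -0.0759  0.1226] [ 0.6461 -0.0928  0.112 ]
```

The views agree:
- Tablet origin is about (0.635, -0.178), yaw about 0.015.
- Tab is at x≈0.646, y -0.111 to -0.075, z≈0.105.
- Mat centre is (0.473, -0.1665), yaw +0.13.
- The brown patch beside the mat is flat (z≈0), so it is only a stain.

Next I'll check IK feasibility.

```bash
cat > plan.py <<'E'
import numpy as np
from scipy.spatial.transform import Rotation as R
TAB=np.array([.635,-.178,.010]); TYAW=.015
MAT=np.array([.4727,-.1665,0]); MYAW=.132
def tablet_rot(yaw,lean): return R.from_euler('z',yaw)*R.from_euler('y',lean)
def tool_quat(yaw,lean,flip=False):
    r=tablet_rot(yaw,lean)*R.from_euler('x',np.pi)
    if flip: r=r*R.from_euler('z',np.pi)
    return r.as_quat()
def tcp(origin,yaw,lean,h): return np.asarray(origin)+tablet_rot(yaw,lean).apply([0,0,h])
H=.116 # TCP height along the panel (34 mm below top; grasp point 15 mm below)
def place(dz=0.,lean=.33,xm=-.0425):
    o=MAT+R.from_euler('z',MYAW).apply([xm,0,.003+.002+dz]); return tcp(o,MYAW,lean,H)
E
python3 - <<'E'
from plan import *
from station import kin,robot
np.set_printoptions(precision=3,suppress=True)
for f in(False,True):
    for n,p,q in (("pre",[.612,-.086,.26],tool_quat(TYAW,0,f)),("push",[.612,-.086,.098],tool_quat(TYAW,0,f)),("grasp",tcp(TAB,TYAW,0,H),tool_quat(TYAW,0,f)),("lift",tcp(TAB+[0,0,.08],TYAW,0,H),tool_quat(TYAW,0,f)),("mid",tcp([.48,-.17,.09],MYAW,0,H),tool_quat(MYAW,0,f)),("over",place(.05),tool_quat(MYAW,.33,f)),("place",place(),tool_quat(MYAW,.33,f))):
        print(f,n,np.array(p),kin.inverse_kinematics(list(p),list(q)))
print(robot.current_force())
E
```

```text
False pre [ 0.612 -0.086  0.26 ] [ 0.47   0.344 -0.493  1.626  0.171  1.215 -0.043]
False push [ 0.612 -0.086  0.098] [ 0.473  0.524 -0.505  1.759  0.305  0.938 -0.143]
False grasp [ 0.635 -0.178  0.126] [ 0.513  0.539 -0.399  1.64   0.237  1.011  0.053]
False lift [ 0.635 -0.178  0.206] [ 0.51   0.454 -0.393  1.579  0.186  1.145  0.09 ]
False mid [ 0.48  -0.17   0.206] [ 0.654  0.172 -0.429  1.94   0.082  1.046  0.321]
False over [ 0.468 -0.167  0.165] [ 0.501  0.391 -0.374  1.799  0.232  1.307  0.165]
False place [ 0.468 -0.167  0.115] [ 0.499  0.457 -0.373  1.829  0.263  1.22   0.134]
True pre [ 0.612 -0.086  0.26 ] [-0.857  0.696  1.38   1.687 -0.699  1.359 -2.485]
True push [ 0.612 -0.086  0.098] [-0.819  1.025  1.365  1.82  -1.068  1.27  -2.262]
True grasp [ 0.635 -0.178  0.126] [-0.628  1.029  1.365  1.697 -1.042  1.33  -2.181]
True lift [ 0.635 -0.178  0.206] [-0.636  0.881  1.37   1.636 -0.88   1.375 -2.27 ]
True mid [ 0.48  -0.17   0.206] [ 0.327  0.148 -0.074  1.955  0.013  1.039 -2.761]
True over [ 0.468 -0.167  0.165] [-0.75   0.859  1.373  1.855 -0.616  1.415 -2.164]
True place [ 0.468 -0.167  0.115] [-0.735  0.985  1.368  1.885 -0.742  1.387 -2.091]
[-0.174 -0.548 -0.685]
```

```bash
cat > snap.py <<'E'
from vis import *
from station import eyes
def snap(tag):
    out={}
    for n in("top","scene"):
        d=eyes.read_camera(n); out[n]=d
        np.savez(f"{n}{tag}.npz",**{k:np.array(v) for k,v in d.items()})
    a=cv2.resize(out["top"]["img"][100:250,170:310],None,fx=2.8,fy=4*.7)
    b=cv2.resize(out["scene"]["img"][140:290,170:310],None,fx=2.8,fy=2.8)
    cv2.imwrite(f"pics/pair{tag}.png",np.hstack([a,b])[:,:,::-1]); return out
E
python3 - <<'E'
from plan import *; from snap import snap
from station import robot,move_gripper
q=list(tool_quat(TYAW,0))
move_gripper(0.0)
robot.move_pose([.610,-.086,.24],q); print(robot.current_time_s())
robot.line_to([.610,-.086,.098],max_speed=.12,threshold=10)
print(robot.current_time_s(),robot.current_tcp_pos(),robot.current_force(),robot.current_gripper_width())
snap("1")
E
```

```text
3.0417
4.375 [ 0.61094879 -0.08603413  0.09908678] [ 0.07031724  0.0420197  -0.93174053] 7.929537637688248e-05
```

View pics/pair1.png

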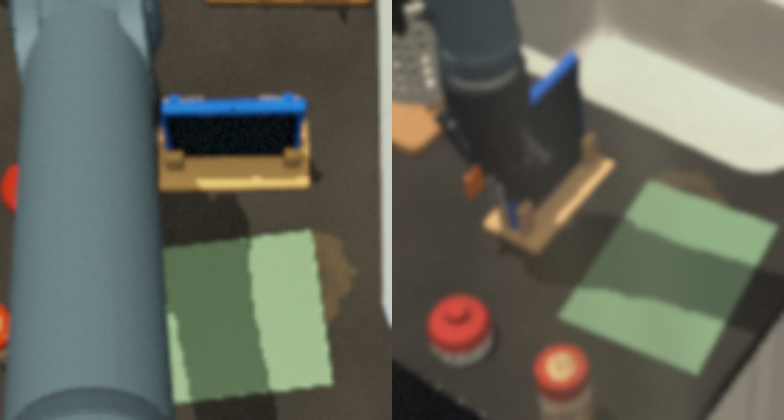

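The finger is beside the panel, on the tab's screen side. Now I'll push.

```bash
python3 - <<'E'
from plan import *; from snap import snap
from station import robot
for x in (.622,.628,.634,.640,.646,.652):
    hit=robot.line_to([x,-.086,.098],max_speed=.03,threshold=7)
    print(hit,robot.current_time_s(),robot.current_tcp_pos(),robot.current_force())
    if hit: break
snap("2")
E
```

```text
False 5.025 [ 0.62208422 -0.08591263  0.09787042] [-1.08083553  0.33498354 -0.39867464]
False 5.375 [ 0.62827005 -0.08594239  0.09802563] [-0.01837205 -0.59225312  0.55584637]
False 5.725 [ 0.63425194 -0.08595397  0.09802668] [ 0.62108468  0.40411693 -0.8273147 ]
False 6.075 [ 0.63970398 -0.08597991  0.09758079] [-0.95139187  0.3591721  -1.36000534]
False 6.425 [ 0.64612839 -0.08583003  0.09786099] [-0.76959601  1.51046048 -0.96763127]
False 6.775 [ 0.65071714 -0.08584243  0.0978427 ] [-6.61179808 -0.732597    2.01373927]
```

View pics/pair2.png

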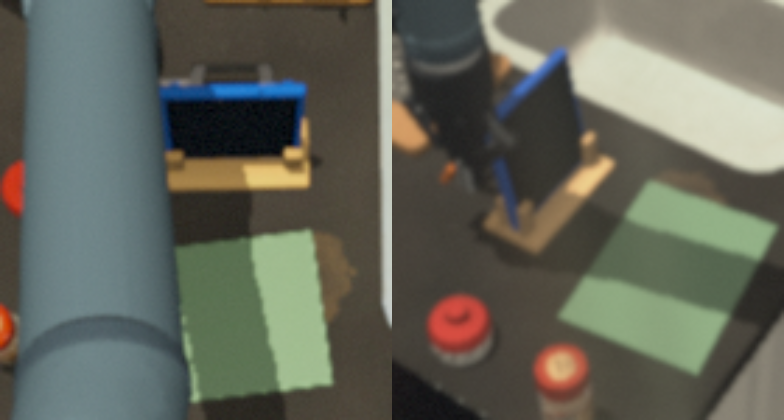

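The kickstand has swung out and the force rose to about 6.6 N, which looks like the stop. I'll retreat and measure.

```bash
python3 - <<'E'
from plan import *; from snap import snap
from station import robot
robot.line_to([.615,-.086,.098],max_speed=.15)
robot.line_to([.615,-.086,.22],max_speed=.2)
# move aside to the front so the cameras see the tablet
robot.move_pose([.50,-.0,.26],list(tool_quat(TYAW,0)))
print(robot.current_time_s())
o=snap("3")
from vis import *
np.set_printoptions(precision=4,suppress=True)
for n in o:
    d=o[n]; C=cloud(d);H=hsv(d)
    b=((H[...,0]>100)&(H[...,0]<125)&(H[...,1]>130)&(abs(C[...,0]-.64)<.04)&(C[...,1]<-.1)&(C[...,1]>-.26)&(C[...,2]>.145)&(C[...,2]<.18))
    p=C[b]; print(n,"top edge",len(p),p.min(0),p.max(0),np.median(p,0), np.polyfit(p[:,1],p[:,0],1) if len(p)>5 else '')
    k=(C[...,0]>.66)&(C[...,0]<.78)&(C[...,1]<-.125)&(C[...,1]>-.23)&(C[...,2]>.015)&(C[...,2]<.14)
    p=C[k]; print("stand",len(p)); 
    if len(p): f=p[p[:,2]<.09];print("foot",len(f),p.min(0),p.max(0),np.median(f,0))
    s=(C[...,0]>.6)&(C[...,0]<.66)&(C[...,1]<-.13)&(C[...,1]>-.22)&(C[...,2]>.03)&(C[...,2]<.15)&(H[...,2]<60)
    p=C[s]; 
    if len(p)>20: print("screen slope x vs z",np.polyfit(p[:,2],p[:,0],1),len(p))
E
```

```text
8.6833
top top edge 355 [ 0.6399 -0.2415  0.1452] [ 0.6621 -0.1144  0.1655] [ 0.6463 -0.1805  0.1583] [-0.0302  0.6417]
stand 139
foot 99 [ 0.661  -0.2173  0.0304] [ 0.7214 -0.1265  0.1396] [ 0.7147 -0.1759  0.0376]
screen slope x vs z [0.1053 0.6264] 637
scene top edge 8 [ 0.646  -0.2372  0.1549] [ 0.6515 -0.2297  0.1621] [ 0.6481 -0.2317  0.159 ] [-0.1832  0.6057]
stand 35
foot 35 [ 0.6901 -0.1753  0.0321] [ 0.7176 -0.1372  0.0805] [ 0.7117 -0.1424  0.0409]
screen slope x vs z [0.1064 0.6285] 49
```

View pics/pair3.png

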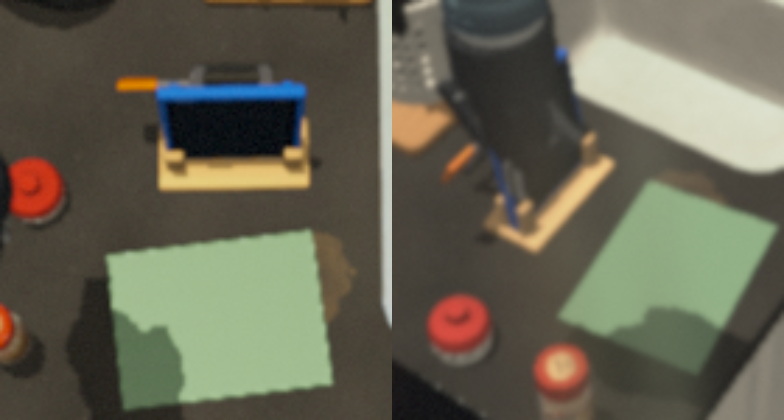

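The kickstand is open: the foot was measured at (0.715, -0.176, 0.038), and at 0.6 rad it should be at (0.716, z≈0.036). The tablet now leans about 0.105 rad in its slot, so I'll grasp it aligned with that.

```bash
python3 - <<'E'
from plan import *; from snap import snap
from station import robot,move_gripper
L=.105;Y=.02;O=np.array([.6333,-.178,.010]); q=list(tool_quat(Y,L))
up=tablet_rot(Y,L).apply([0,0,1])
g=tcp(O,Y,L,H)
move_gripper(.05)
robot.move_pose(list(g+.085*up),q); print(robot.current_time_s(),robot.current_force())
hit=robot.line_to(list(g),max_speed=.08,threshold=8); print(hit,robot.current_tcp_pos(),g,robot.current_force())
if not hit:
    move_gripper(.0,60); print("w",robot.current_gripper_width(),robot.current_force(),robot.current_time_s())
snap("4")
E
```

```text
10.275 [ 0.84031156  1.76821138 -0.44959251]
False [ 0.64620563 -0.17779371  0.12622415] [ 0.6454552  -0.17775686  0.12536114] [-0.5356761  -0.07151139  0.04984469]
w 0.01157514233281581 [-0.31086227 -0.57800649  0.87588216] 11.9083
```

View pics/pair4.png

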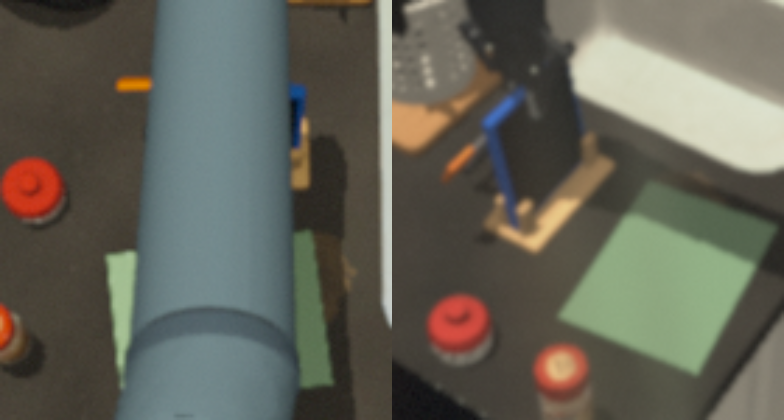

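The grip width is 11.6 mm, which matches the panel. Now I'll lift.

```bash
python3 - <<'E'
from plan import *; from snap import snap
from station import robot
L=.105;Y=.02;O=np.array([.6333,-.178,.010]); up=tablet_rot(Y,L).apply([0,0,1])
p0=np.array(robot.current_tcp_pos())
robot.line_to(list(p0+.10*up),max_speed=.08); print(robot.current_tcp_pos(),robot.current_force(),robot.current_gripper_width(),robot.current_time_s())
# carry over the mat, tilting to the placing lean
robot.line_to(list(place(.10)),list(tool_quat(MYAW,.33)),max_speed=.08)
print(robot.current_tcp_pos(),robot.current_force(),robot.current_torque(),robot.current_gripper_width(),robot.current_time_s())
robot.line_to(list(place(.05)),max_speed=.08)
o=snap("5")
from vis import *
np.set_printoptions(precision=4,suppress=True)
T=tablet_rot(MYAW,.33); pos=np.array(robot.current_tcp_pos()); Oo=pos-T.apply([0,0,H])
print("pred origin",Oo,"foot pred",Oo+T.apply([.0816,0,.027]))
for n in o:
    d=o[n];C=cloud(d);Hh=hsv(d)
    b=((Hh[...,0]>100)&(Hh[...,0]<125)&(Hh[...,1]>130)&(abs(C[...,0]-.46)<.1)&(C[...,1]<-.05)&(C[...,1]>-.3)&(C[...,2]>.02)&(C[...,2]<.25))
    p=T.inv().apply(C[b]-Oo); print(n,"blue in tablet frame",len(p),p.min(0),p.max(0))
E
```

```text
[ 0.65585985 -0.17759972  0.22442574] [-0.29534395 -0.26513433 -4.54379722] 0.010893163535012464 13.4167
[ 0.46810191 -0.16716655  0.21479291] [-0.10050471  0.27854549 -4.09263148] [ 0.09283135 -0.66364224  0.00329152] 0.011308952793568004 15.9333
pred origin [ 0.4312 -0.1722  0.0556] foot pred [ 0.5164 -0.1609  0.0547]
top blue in tablet frame 279 [-0.0092 -0.0646  0.0071] [ 0.005  -0.0146  0.1529]
scene blue in tablet frame 61 [-0.0071  0.0123  0.0138] [0.0016 0.0624 0.1526]
```

View pics/pair5.png

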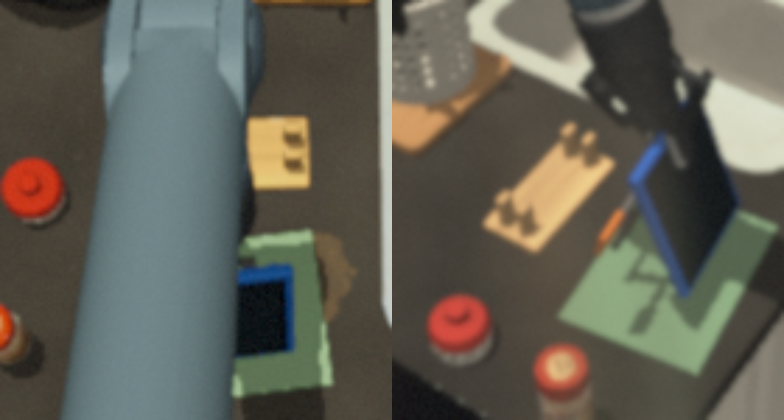

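The tablet in hand matches the predicted frame, so it has not slipped. Next I'll lower it gently onto the mat.

```bash
python3 - <<'E'
from plan import *; from snap import snap
from station import robot
robot.line_to(list(place(.012)),max_speed=.06); robot.hold(.2); print(robot.current_force(),robot.current_torque())
hit=robot.line_to(list(place(-.008)),max_speed=.015,threshold=3)
robot.hold(.2)
print(hit,robot.current_tcp_pos(),place(),robot.current_force(),robot.current_torque(),robot.current_gripper_width(),robot.current_time_s())
snap("6")
E
```

```text
[ 0.21951786 -0.06256918 -4.39242689] [ 0.03854147 -0.64598322  0.02297443]
True [ 0.46796303 -0.16706779  0.11438256] [ 0.46783171 -0.16714637  0.11474091] [1.77509788 0.46763358 6.3417085 ] [-0.00202506 -0.1086699   0.01476588] 0.011036560745265305 18.8333
```

View pics/pair6.png

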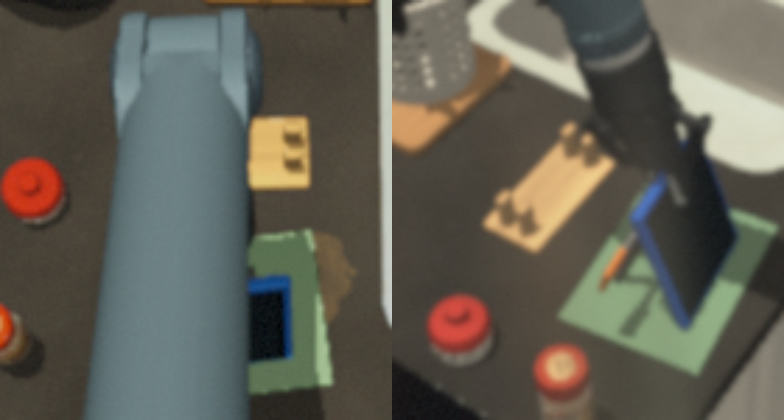

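Contact came at the expected height. I'll release, retreat along the tool axis and look.

```bash
python3 - <<'E'
from plan import *; from snap import snap
from station import robot,move_gripper
move_gripper(.045); print(robot.current_force(),robot.current_time_s())
p=np.array(robot.current_tcp_pos()); up=tablet_rot(MYAW,.33).apply([0,0,1])
robot.line_to(list(p+.12*up),max_speed=.08)
robot.move_pose([.50,.17,.30],list(tool_quat(0,0))); print(robot.current_time_s())
o=snap("7")
from vis import *
np.set_printoptions(precision=4,suppress=True)
M=R.from_euler('z',MYAW)
for n in o:
    d=o[n];C=cloud(d);h=hsv(d); P=M.inv().apply((C-MAT).reshape(-1,3)).reshape(C.shape)
    box=(abs(P[...,0])<.1)&(abs(P[...,1])<.12)
    b=(h[...,0]>100)&(h[...,0]<125)&(h[...,1]>130)&box&(P[...,2]>.003)&(P[...,2]<.2)
    p=P[b]; print(n,"blue mat frame",len(p),p.min(0),p.max(0))
    t=p[p[:,2]>.135]; l=p[p[:,2]<.02]
    print("top",len(t),np.median(t,0),np.polyfit(t[:,1],t[:,0],1)); 
    if len(l): print("low",len(l),np.median(l,0),l.min(0),l.max(0))
    s=box&(h[...,2]<60)&(P[...,2]>.03)&(P[...,2]<.13)&(abs(P[...,1])<.05); p=P[s]
    if len(p)>20: print("screen lean",np.arctan(np.polyfit(p[:,2],p[:,0],1)),len(p))
    f=box&(P[...,0]>.02)&(P[...,2]>.006)&(P[...,2]<.03)&(abs(P[...,1])<.045); p=P[f]
    if len(p): print("foot",len(p),np.median(p,0),p.min(0),p.max(0))
    if n=="top":
        for nm,px in (("timer",(181,167)),("jar",(167,218)),("shaker",(322,240))):
            print(nm,np.median(C[px[1]-3:px[1]+4,px[0]-3:px[0]+4].reshape(-1,3),0))
E
```

```text
[ 0.17652408 -0.57397415 -0.15911636] 19.3583
22.2833
top blue mat frame 581 [-0.0458 -0.0631  0.0035] [0.0372 0.0632 0.1524]
top 347 [ 0.0028 -0.0011  0.1456] [0.0001 0.0031]
low 11 [-0.0437 -0.0145  0.0177] [-0.0458 -0.0626  0.0035] [0.0372 0.06   0.0199]
screen lean [ 0.337 -0.051] 767
foot 118 [ 0.0454 -0.002   0.009 ] [ 0.0387 -0.0426  0.006 ] [0.0998 0.0444 0.0289]
timer [0.5877 0.0105 0.0456]
jar [0.4444 0.0296 0.1069]
shaker [ 0.3956 -0.3531  0.0871]
scene blue mat frame 113 [-0.0006 -0.0567  0.1386] [0.0092 0.0598 0.1507]
top 113 [ 0.0037 -0.0104  0.1463] [0.0165 0.0039]
screen lean [ 0.3366 -0.0498] 640
foot 64 [0.0415 0.017  0.0089] [ 0.0242 -0.0387  0.0062] [0.0723 0.0412 0.0298]
```

View pics/pair7.png

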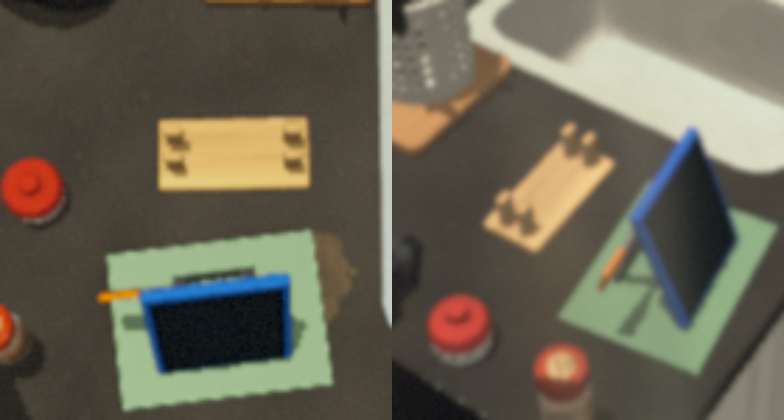

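The tablet stands on the mat at a lean of 0.337 rad. Its lower edge is at x≈-0.043 and its foot at about +0.043 in the mat frame, square to the mat, and the arm is clear. Handing in.

```bash
python3 - <<'E'
from station import robot,sign_off
print(robot.current_force(),robot.current_time_s()); sign_off()
E
```

```text
[-0.67597113 -1.0872553   0.60933029] 22.3833
the job is handed in; nothing more can be done
```

The tablet is standing on the green mat, leaning back on its open kickstand with the screen to the front. I handed the job in at about 22.4 s; the hand-in reports no verdict.

I pushed the orange tab with the closed fingertips until the force rose at the stop. Then I gripped the tablet from above at 60 N and lifted it out of the rack. I tilted it to 0.33 rad, lowered it until it touched the mat, let go and backed the arm away.

**Last checks, from both cameras:**

| Check | Measured | Required |
|---|---|---|
| Lean | about 0.337 rad | 0.2 to 0.45 rad |
| Lower edge, mat x | about -0.043 m | -0.077 to 0.01 m |
| Foot, mat x | about +0.042 to +0.045 m | -0.01 to 0.077 m |
| Sideways offset | within a few mm | within 45 mm |
| Square to the mat | within about 0.02 rad | within 0.35 rad |

- **Kickstand:** I did not read the hinge angle directly. In the rack, the measured foot position matched fully open (0.6 rad) to within about 2 mm.
- **Other items:** the salt shaker, egg timer and spice jar were all within 1 mm of where they started.
- **Set-down force:** the arm pressed on the mat with about 6 N just before release, slightly more than the 3 N contact threshold I had set.
- **Failed or conflicting checks:** none failed, and the two cameras agreed to within their calibration, apart from the sideways middle of the top edge (about -1 mm and -10 mm). The scene view only saw part of that edge.

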